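# Wedge a candle mould into its clamp bed

## Task

Stand the pink candle mould upright on the clamp bed, between the fixed jaw and the blue sliding bar, and let go. Then draw the orange wedge out from under the bottle riser, lay it on the bed with its thin tip at the mouth of the channel behind the bar, straight side towards the wall, and let go of it; take it afresh by its dark thumb tab and slide it in along the channel until it jams the bar hard against the mould. Leave everything clamped and do not shift the bottles, the jar, the blue puck or the spatula.

Things in the scene. Friction and masses are not known exactly. Their poses are not given: they have to be found in the camera images.
- mould_mid (a point): Centre of the pink fluted candle mould, a rigid upright cylinder 56 mm in diameter (59 over the flutes, which are only seen), 88 mm tall, cream wax on top, 0.2 to 0.45 kg; stands on the bench to the robot's right. The point is on its axis, 44 mm above its underside; z up along the axis. A 30 N grip is plenty.
- nest (a point): Point on the clamp bed's top face (12 mm above the bench) where the centre of the mould's underside sits once clamped against the fixed jaw. x points from the fixed jaw across to the abutment wall (roughly away from the robot), y along the wedge channel and out of its mouth (roughly to the robot's left), z up. The mould may stand up to 30 mm either way along y.
- bed: The bed: fixed aluminium plate 12 mm thick, axes as nest, origin 12 mm below it. In mm: plate x -66 to 110, y -71 to 204. Fixed jaw with black pad: face x = -28, y -65 to 65. Blue bar facing it: y -60 to 60. Abutment wall: face x = 84, 20 thick, y -70 to 60. Jaw, bar and wall stand 30 above the plate; beyond y = 60 the plate is a bare apron.
- mouth (a point): Mouth of the wedge channel: point on the plate's top face, at the end of the abutment wall's face (nest x = 84, y = 60 mm), axes as nest; the wedge slides in along -y. The 120 mm long channel lies on the -x side of this point, between the wall (straight) and the bar's sloping back. Its width is 28 mm + the bar's joint value at the mouth, and 1 mm less for each 5 mm further in.
- bar (a joint): Slide of the blue bar, m. 0 = fully open (its pad at nest x = 42 mm less the joint value); grows as it closes towards the fixed jaw; 0.014 = jaw and bar both touch the mould; end stop 0.024. Starts at 0.001 to 0.007. 1 N of drag, no spring: the wedge drives it.
- bar_pad (a point): Centre of the face of the bar's black pad that presses the mould, 116 mm long, 27 mm tall, axes as nest.
- wedge_mid (a point): Centre of the orange wedge, lying flat: 150 mm long, 30 tall, 0.18 to 0.3 kg; the point is 15 mm above its underside. y runs from the thin tip (y = -75) to the thick end (y = 75), z up. Straight side x = +17.5; sloping side from x = -2.5 at the tip evenly to -32.5 at the thick end (20 and 50 mm wide). Jammed, this point lies about 35 mm inside the mouth (mouth y = -35).
- wedge: The wedge, origin 15 mm below wedge_mid. It starts with tab and thick end 45 to 55 mm under the bottle riser, tip towards the bed. Take its bare part across the sides from above, about 22 mm from the middle towards the tip (31 mm wide, middle at x = 2 mm; a grip turned +0.1 rad about z splits the taper) and draw it out level along its -y before lifting. Friction 0.5 to 0.7: it stays jammed.
- wedge_tab (a point): Centre of the wedge's dark upright thumb tab: a plate 30 mm wide (wedge x), 12 mm thick (wedge y), 28 mm tall, on the wedge's top face at its thick end (wedge x -7.5, y 69 mm). This point is 14 mm above that face, 44 mm above the wedge's underside. Axes as the wedge. A push of 20 to 25 N jams the wedge.
- tab: The tab (same part as wedge_tab); origin at the middle of its foot, on the wedge's top face, 30 mm above the wedge's underside.
- mould: The mould (same part as mould_mid); origin at the centre of its underside.
- riser_edge (a point): Middle of the front edge of the grey bottle riser, on its board's top, 76 mm above the bench: a fixed low shelf 300 mm long (its x), 150 mm deep (its +y, away from the wedge's tip), board 12 mm thick, 64 mm open height between two end panels. Brown bottles up to 100 mm tall stand fixed on it, at least 88 mm behind the edge.
- amber_bottle: Bystander: squat brown glass bottle with black cap, 52 mm across, 100 mm tall, origin under its centre
- white_jar: Bystander: white plastic jar, 72 mm across, 130 mm tall, origin under its centre
- dropper_bottle: Bystander: small brown bottle with white cap, 32 mm across, 70 mm tall, origin under its centre
- blue_puck: Bystander: flat round blue mould with dark red wax, 90 mm across, 28 mm tall, origin under its centre
- brown_bottle: Bystander: brown glass bottle with black cap, 48 mm across, 90 mm tall, origin under its centre
- spatula: Bystander: hand spatula 170 mm long lying flat, handle towards its -x, origin under its centre
Not all that is in view belongs to the job. Of the things shaped like the wedge, the orange one is meant.

How it is judged:
On the way, in this order (a step that is already met when the one before it is completed fails the run):
1. the mould stands upright on the bed between jaw and bar, let go (y of mould_mid in the frame of nest between -0.035 and 0.035 m and z of mould_mid in the frame of nest between 0.037 and 0.05 m and angle between mould_mid's own z axis and vertical below 0.12 rad and x of mould_mid in the frame of nest between -0.006 and 0.022 m and contact force between the fingers and mould below 0.2 N), for 0.2 s.
2. the wedge lies flat on the bed, tip at the mouth of the channel (within about 25 mm outside or 70 mm inside), lined up with it, let go (z of wedge_mid in the frame of mouth between 0.009 and 0.022 m and angle between the y axis of wedge_mid and the y axis of mouth, either way round below 0.25 rad and angle between wedge_mid's own z axis and vertical below 0.15 rad and y of wedge_mid in the frame of mouth between 0.005 and 0.1 m and x of wedge_mid in the frame of mouth between -0.045 and 0 m and contact force between the fingers and wedge below 0.2 N), for 0.2 s.
3. the fingers drive the wedge into the channel by its tab (y of wedge_mid in the frame of mouth below 0 m and contact force between the fingers and tab above 1 N), for 0.1 s.
At the end, for the whole second after the job is handed in: Mould upright (0.12 rad) on the bed, within 5 mm of the fixed jaw and 35 mm of the nest along it; wedge flat in the channel, its middle 18 to 55 mm inside the mouth; bar closed to 11.5 to 16.5 mm and, wedge let go, still pressing the mould with over 2 N; both at rest (y of mould_mid in the frame of nest between -0.035 and 0.035 m and z of mould_mid in the frame of nest between 0.037 and 0.05 m and angle between mould_mid's own z axis and vertical below 0.12 rad and x of mould_mid in the frame of nest between -0.005 and 0.005 m and z of wedge_mid in the frame of mouth between 0.009 and 0.022 m and angle between the y axis of wedge_mid and the y axis of mouth, either way round below 0.25 rad and angle between wedge_mid's own z axis and vertical below 0.15 rad and y of wedge_mid in the frame of mouth between -0.055 and -0.018 m and value of joint bar between 0.0115 and 0.0165 m and contact force between bar and mould above 2 N and linear speed of each of mould, wedge below 0.01 m/s); the robot touches nothing.
It fails at once if a bottle, the jar, the blue puck or the spatula is shifted more than 25 mm (distance of any of amber_bottle, white_jar, dropper_bottle, blue_puck, brown_bottle, spatula from where it was at the start of the episode above 0.025 m).
It fails at once if a bottle or the jar is tipped over (angle between any of amber_bottle, white_jar, dropper_bottle, brown_bottle's own z axis and vertical above 0.4 rad).
It fails at once if the mould is tipped over (angle between mould_mid's own z axis and vertical above 0.6 rad).
It also fails if it takes over 64 s, if anything falls off the work surface, if the arm or the gripper's body presses on something with over 40 N, if the wrist force passes 120 N, or if a joint passes its speed limit or range.

## Robot

A 7-joint arm with a two-finger parallel gripper is mounted at the origin on the work surface. World frame = base frame: x ahead of the robot, y to its left, z up, the work surface at z = 0. Lengths are in m, angles in rad, forces in N, time in s.
With the tool pointing down it reaches from about 0.35 to 0.9 m from the base axis. Payload 8.1 kg.
Tool frame: the origin (TCP) lies midway between the tips of the shut fingers; the grasp point (between the pads) lies arm.tcp_to_grasp behind it (arm.tcp_to_grasp is the distance from the TCP to the grasp point, in m); z points along the fingers, y is the line along which they close (so a half turn about z gives the same grasp; the last joint's range is limited). The gripper opens to 92 mm and grips with 3 to 60 N. Pads are 19 mm wide; open, the fingers measure 130 mm over their backs; the gripper's body (75 mm by 190 mm) begins 47 mm behind the grasp point.
Start: joints at [1.226, 0.434, 0.025, 1.573, -0.012, 1.134, -0.075], TCP at [0.15, -0.607, 0.227] pointing down, gripper open.
Joint ranges: [-2.62, 2.62], [-0.44, 2.09], [-1.27, 1.32], [0.08, 2.57], [-1.32, 4.46], [0.12, 2], [-2.74, 2.74]. Speed limits (rad/s): [2.22, 2.22, 3.01, 3.01, 3.14, 3.14, 3.14].

## Interface

Orientations are given as a rotation vector (axis times angle).
In Python, from cell import observe, get_image, arm gives the robot as it stands. The module is installed in compiled form; this text tells all that it offers.
- The arm moves only by the tool drive_tool, never from a script. Its argument "steps" is a list of rows, each a list of 5 numbers: the closure, from 0 (fully open) to 1 (shut), then the shift along the world's x, y, z in mm, then the turn about the world's z in rad. In form: [[hand, x, y, z, roll], ...]. A call has 1 to 20 rows; each row shifts and turns the commanded pose from where the row before left it; what a row does not reach is not made up. A row lasts 1/12 s, in which the tool goes at most 41.7 mm and 7.16 degrees, less where a joint would pass 70% of its speed; a pose out of reach is approached as far as the arm can. A call with a gripper value outside its range is refused whole. The fingers move at their own pace and stop on an object; "grip_force" is the grip in N (left out, the last holds). Time passes only in rows, so rows that do not move let the fingers close. It gives the time, the measured TCP pose, the force, the opening and the grip force at its end, in the units of the state.
- observe(): the state, without advancing time (a new reading comes with each control period).
- get_image(name): name is "scene" or "top" or "wrist"; returns a dict with "image" (420x560x3 uint8, red, green, blue), "vfov" (degrees; the focal length in pixels is half the picture's height over the tangent of half this angle, whatever the lens; pixels are square), "cx", "cy" (the principal point, pixels), "xyz" and "attitude" of the camera in the world. Camera axes: x right, y down, z forward; pixel columns grow to the right and rows downward; lengths in m; the calibration is good to about 2 mm. A picture is of the moment at which its call begins. There is no depth.
- arm.sign_off(): hands the job in; it is judged then, once.
The state is a dict: "clock": time; "joints": joint angles; "dq": joint speeds; "joint_efforts": joint torques, N m; "position": TCP position; "ee_rot": TCP orientation; "force": force on the tool from outside, world axes, zero at the start; "ft_torque": the same for the moment, N m; "width": opening from 0.0 (shut) to 1.0 (fully open); "gripper_force": force on a finger pad.
Only numpy, scipy, OpenCV 4.12 (cv2) and the standard library are available. Lean on these libraries where they do the work, as an engineer would, in place of code of your own. Each camera call takes 0.05 s, during which the arm holds its last target. There are 200 camera calls.

## Working session

There is one attempt and no reset: what is moved stays moved. The work goes in short steps, Python scripts to look and compute and a tool call to move; the robot and the scene stay as the last step left them, time stands still between calls to the robot, and variables do not carry over. Pictures are saved under pics/ and viewed, at most 10 in all, crops included, and the job is handed in when it is done.

Besides the shell and the picture viewer there is one more tool, called after "Emit:" as name(argument=value, ...) on one line, values as JSON. drive_tool: Moves the arm, as the interface text tells. Its arguments: {"type":"object","properties":{"steps":{"type":"array"},"grip_force":{"type":"number"}},"required":["steps"]}

```bash
mkdir -p pics
cat > h.py <<'E'
import numpy as np, cv2, pickle
from scipy.spatial.transform import Rotation as R
from cell import observe, get_image, arm
def snap(name,fn):
    d=get_image(name); pickle.dump(d,open(f'pics/{fn}.pkl','wb'))
    cv2.imwrite(f'pics/{fn}.png',d['image'][:,:,::-1]); return d
def load(fn): return pickle.load(open(f'pics/{fn}.pkl','rb'))
def rot(d):
    a=np.array(d['attitude'],float)
    return a if a.shape==(3,3) else R.from_rotvec(a).as_matrix()
def f(d): return d['image'].shape[0]/2/np.tan(np.radians(d['vfov'])/2)
def ray(d,u,v,z):
    "pixel -> world point at height z"
    k=rot(d)@np.array([(u-d['cx'])/f(d),(v-d['cy'])/f(d),1]); o=np.array(d['xyz'])
    return o+k*(z-o[2])/k[2]
def proj(d,p):
    c=(np.atleast_2d(p)-np.array(d['xyz']))@rot(d)
    return np.c_[d['cx']+f(d)*c[:,0]/c[:,2], d['cy']+f(d)*c[:,1]/c[:,2]]
E
python3 - <<'E'
from h import *
for n in('top','scene'):
    d=snap(n,n+'0'); print(n,{k:v for k,v in d.items() if k!='image'})
print(observe(),arm.tcp_to_grasp)
E
```

```text
top {'vfov': 54.53144881157684, 'cx': 282.7981467844013, 'cy': 204.7502875279284, 'xyz': array([ 0.21939764, -0.03400952,  1.55311238]), 'attitude': array([-2.12485894,  2.09009036, -0.22906065])}
scene {'vfov': 46.8710648901482, 'cx': 279.9759473917626, 'cy': 203.97114776855935, 'xyz': array([ 1.43416016, -0.54031011,  1.00967342]), 'attitude': array([-2.0521436 , -1.21052933,  0.52489566])}
{'clock': 0.1, 'joints': array([ 1.22640549,  0.43516017,  0.02496927,  1.57401033, -0.01159303,
        1.13398734, -0.07513365]), 'dq': array([-0.00162305, -0.00053693, -0.00092165, -0.00287087,  0.00012703,
        0.00136795,  0.00046914]), 'joint_efforts': array([ 3.55260134e-03, -6.69125891e+01,  9.88271199e-01, -3.15142715e+01,
       -6.04804326e-02,  3.75217502e-02,  6.48676973e-05]), 'position': array([ 0.14948998, -0.60638693,  0.2260175 ]), 'ee_rot': array([-3.11730311e+00, -3.78562322e-01,  4.76591074e-04]), 'force': array([ 0.03980194, -0.36522814, -0.13041644]), 'ft_torque': array([ 0.00280953, -0.01175512,  0.0131044 ]), 'gripper_force': 0.0, 'width': 0.9990712935174101} 0.0188
```

View pics/top0.png

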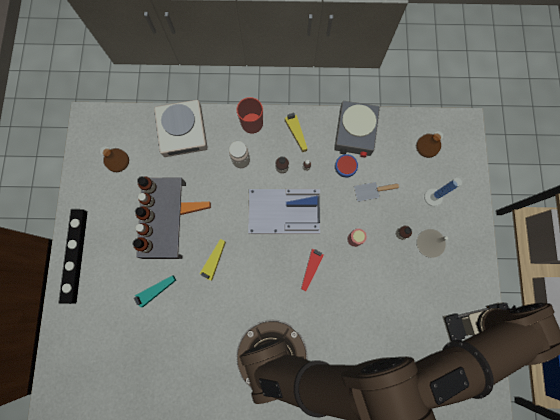

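View pics/scene0.png

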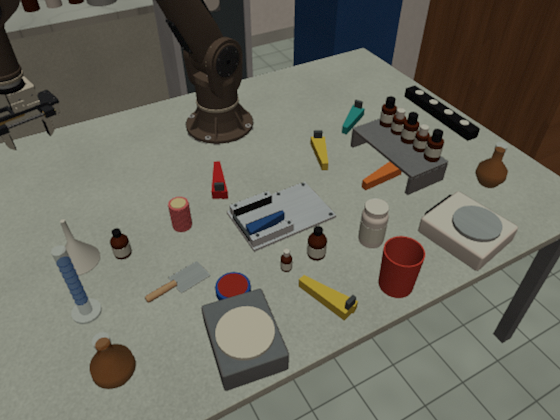

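Top: the mould is the pink cylinder with a cream top at (357,237); the red mug (250,115) is too big. Wedge-shaped things are orange (195,208), yellow (215,260) and (296,130), teal (155,290) and red (313,270). Only the one at (195,208) is orange with its thick end under the riser. I'll confirm in an enlarged crop.

Run:
```python
from h import *
a=cv2.imread('pics/top0.png')[165:265,130:380]; b=cv2.imread('pics/scene0.png')[90:250,160:460]
a=cv2.resize(a,(800,320),interpolation=cv2.INTER_CUBIC); b=cv2.resize(b,(500,267),interpolation=cv2.INTER_CUBIC)
c=np.zeros((590,800,3),np.uint8); c[:320]=a; c[322:589,:500]=b
cv2.imwrite('pics/crop0.png',c)
d=load('top0')
for n,u,v,z in [('mould top',358,236,.088),('plate TL',248,190,.012),('BL',248,233,.012),('BR',321,233,.012),('TR',321,190,.012),('wedge tip',211,205,.03),('riser edge t',181,178,.076),('riser b',181,258,.076)]:
    print(n,ray(d,u,v,z).round(3))
```

```text
mould top [ 0.43  -0.306  0.088]
plate TL [0.614 0.105 0.012]
BL [0.445 0.099 0.012]
BR [ 0.45  -0.179  0.012]
TR [ 0.619 -0.18   0.012]
wedge tip [0.548 0.243 0.03 ]
riser edge t [0.64  0.353 0.076]
riser b [0.341 0.332 0.076]
```

View pics/crop0.png

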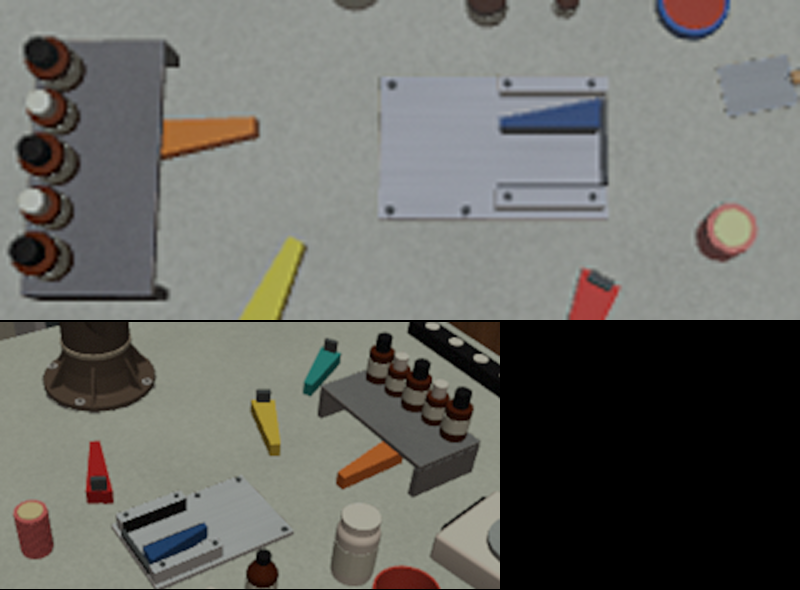

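The crop shows the orange wedge lying under the riser, its tip at crop (258,128), and the pink mould's top centre at crop (733,228), which is top-image (359,236). I'll move near the mould and take a wrist view.

Emit:
drive_tool(steps=[[0, 22, 25, 0, -0.018], [0, 22, 25, 0, -0.018], [0, 22, 25, 0, -0.018], [0, 22, 25, 0, -0.018], [0, 22, 25, 0, -0.018], [0, 22, 25, 0, -0.018], [0, 22, 25, 0, -0.018], [0, 22, 25, 0, -0.018], [0, 22, 25, 0, -0.018], [0, 22, 25, 0, -0.018], [0, 22, 25, 0, -0.018], [0, 22, 25, 0, -0.018], [0, 0, 0, 0, 0], [0, 0, 0, 0, 0], [0, 0, 0, 0, 0]])

```text
clock: 1.35
position: [0.4132, -0.3071, 0.2264]
ee_rot: [3.141, 0.041, -0.001]
force: [-0.1, -0.5, 0.0]
width: 0.999
gripper_force: 0.0
```

Run:
```python
from h import *
d=snap('wrist','w1'); o=observe(); print(o['position'],o['ee_rot'],d['xyz'],rot(d).round(3),f(d))
print(proj(d,[[.43,-.306,.088],[.43,-.306,0]]))
```

```text
[ 0.4127552  -0.30765922  0.22648325] [ 3.14117194e+00  3.86950152e-02 -1.36679523e-03] [ 0.49147493 -0.30655131  0.38440896] [[ 0.027 -0.956 -0.293]
 [-1.    -0.026 -0.008]
 [-0.     0.293 -0.956]] 324.4293765819926
[[275.45212572 173.21383898]
 [275.96878279 158.11933428]]
```

View pics/w1.png

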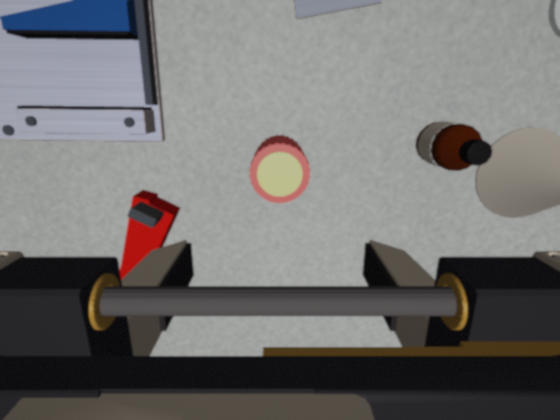

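Wrist view: the mould's top centre is at (280,173), the bed's near-right corner at (163,139), and its right edge runs up to about (150,0). The fingers straddle cleanly.

Run:
```python
from h import *
d=load('w1')
print('mould',ray(d,280,173,.088)); 
c=ray(d,163,139,.012); e=ray(d,0,141,.012);print('corner',c,'near edge',e, 'yaw',np.arctan2(-(e-c)[0],(e-c)[1]))
from scipy.spatial.transform import Rotation as R
print(R.from_rotvec(observe()['ee_rot']).as_matrix().round(3))
for y in(.015,.02,.025,.03):
    M=R.from_rotvec([0,0,y]).as_matrix(); print(y,c-M@[-.066,-.071,0])
```

```text
mould [ 0.43031505 -0.31021777  0.088     ]
corner [ 0.45019273 -0.17765913  0.012     ] near edge [0.44300621 0.00730578 0.012     ] yaw 0.038833933053586546
[[ 1.     0.025 -0.001]
 [ 0.025 -1.    -0.   ]
 [-0.001  0.    -1.   ]]
0.015 [ 0.51512035 -0.10567716  0.012     ]
0.02 [ 0.51475963 -0.10535342  0.012     ]
0.025 [ 0.5143973  -0.10503149  0.012     ]
0.03 [ 0.51403336 -0.10471138  0.012     ]
```

Emit:
drive_tool(steps=[[0, 8, -1, 0, 0], [0, 9, -2, -20, 0], [0, 0, 0, -36, 0], [0, 0, 0, -40, 0], [0, 0, 0, -40, 0], [0, 0, 0, -30, 0], [0, 0, 0, -20, 0], [0, 0, 0, 0, 0], [0, 0, 0, 0, 0], [1, 0, 0, 0, 0], [1, 0, 0, 0, 0], [1, 0, 0, 0, 0], [1, 0, 0, 0, 0], [1, 0, 0, 0, 0], [1, 0, 0, 0, 0], [1, 0, 0, 0, 0], [1, 0, 0, 0, 0]], grip_force=30)

```text
clock: 2.82
position: [0.4309, -0.3096, 0.0412]
ee_rot: [3.141, 0.041, 0.001]
force: [-1.6, 2.5, 7.3]
width: 0.603
gripper_force: 30.0
```

Emit:
drive_tool(steps=[[1, 0, 0, 20, 0], [1, 0, 0, 30, 0], [1, 0, 0, 30, 0], [1, 0, 30, 0, 0], [1, 0, 35, 0, 0], [1, 0, 35, 0, 0], [1, 0, 35, 0, 0], [1, 0, 35, 0, 0], [1, 0, 34, 0, 0], [1, 0, 0, 0, 0], [1, 0, 0, 0, 0], [1, 0, 0, 0, 0]])

```text
clock: 3.82
position: [0.4305, -0.1062, 0.1207]
ee_rot: [3.141, 0.041, -0.0]
force: [-0.3, 0.4, -2.6]
width: 0.606
gripper_force: 30.0
```

Run:
```python
from h import *
d=snap('wrist','w2'); o=observe(); print(o['position'],o['ee_rot'],d['xyz'])
```

```text
[ 0.43049486 -0.10678165  0.12066161] [ 3.14086290e+00  3.88694884e-02 -3.95978681e-04] [ 0.50872368 -0.10559963  0.27868165]
```

View pics/w2.png

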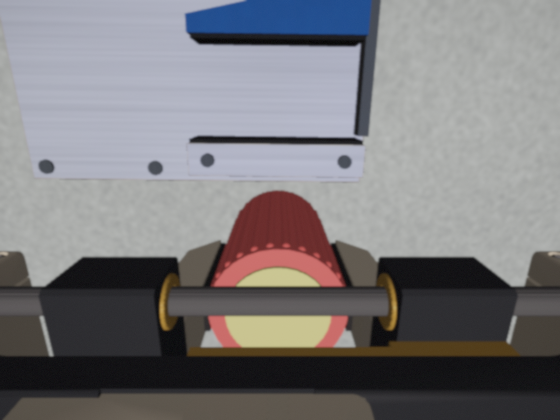

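Wrist view: the bed's near edge runs from (33,179) to (363,181). The jaw's top inner edge is at row ~142 (190 to 363) and the bar's near edge at row ~35. The mould is held upright at (278,300).

Run:
```python
from h import *
from scipy.optimize import least_squares
d=load('w2')
P=np.array([[-66,204,12],[-66,-71,12],[-28,65,42],[-28,-65,42]])/1e3
px=np.array([[33,179],[363,181],[190,142],[363,143]])
W=lambda q:np.c_[(P[:,:2]@np.array([[np.cos(q[2]),np.sin(q[2])],[-np.sin(q[2]),np.cos(q[2])]]))+q[:2],P[:,2]]
r=least_squares(lambda q:(proj(d,W(q))-px).ravel(),[.514,-.105,.027]);print(r.x,r.fun.round(1))
n=r.x; c,s=np.cos(n[2]),np.sin(n[2]);
for u,v in [(190,36),(368,34)]:
    p=ray(d,u,v,.042)[:2]-n[:2]; print('bar',c*p[0]+s*p[1],-s*p[0]+c*p[1])
```

```text
[ 0.51140114 -0.10535967  0.01607209] [ 1.1  1.3 -2.2  2.7 -3.3 -2.   4.2 -1. ]
bar 0.03971173047479298 0.058038889988733515
bar 0.04215850579880548 -0.05912883995910546
```

Emit:
drive_tool(steps=[[1, 20, 0, 0, 0], [1, 30, 1, 0, 0], [1, 25, 0, 0, 0], [1, 12, 0, 0, 0], [1, 0, 0, 0, 0], [1, 0, 0, -20, 0], [1, 0, 0, -20, 0], [1, 0, 0, -14, 0], [1, 0, 0, -5, 0], [1, 0, 0, -3, 0], [1, 0, 0, -2, 0], [1, 0, 0, 0, 0], [1, 0, 0, 0, 0]])

```text
clock: 4.95
position: [0.5181, -0.1051, 0.0575]
ee_rot: [3.141, 0.04, 0.002]
force: [-0.2, 1.0, -1.9]
width: 0.607
gripper_force: 30.0
```

Emit:
drive_tool(steps=[[1, 0, 0, -2, 0], [1, 0, 0, -1, 0], [1, 0, 0, -1, 0], [1, 0, 0, -1, 0], [1, 0, 0, 0, 0], [1, 0, 0, 0, 0]])

```text
clock: 5.45
position: [0.5179, -0.1048, 0.0532]
ee_rot: [3.141, 0.041, 0.002]
force: [-5.8, 0.7, 15.5]
width: 0.608
gripper_force: 30.0
```

Emit:
drive_tool(steps=[[0, 0, 0, 0, 0], [0, 0, 0, 0, 0], [0, 0, 0, 0, 0], [0, 0, 0, 0, 0], [0, 0, 0, 0, 0], [0, 0, 0, 15, 0], [0, 0, 0, 35, 0], [0, 0, 0, 40, 0], [0, 0, 0, 40, 0], [0, 0, 0, 40, 0], [0, 0, 0, 0, 0], [0, 0, 0, 0, 0]])

```text
clock: 6.45
position: [0.5192, -0.105, 0.2243]
ee_rot: [3.14, 0.04, 0.008]
force: [-0.3, 0.1, -1.5]
width: 1.002
gripper_force: 0.0
```

Run:
```python
from h import *
d=snap('wrist','w3'); o=observe(); print(o['position'],o['joints'].round(2),d['xyz'])
```

```text
[ 0.51785419 -0.1049026   0.22228735] [ 0.24  0.29 -0.18  1.8   0.06  1.05 -1.51] [ 0.59651757 -0.10441093  0.38267831]
```

View pics/w3.png

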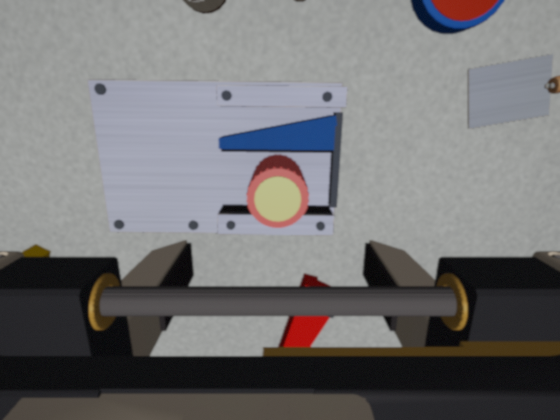

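Wrist view: the mould stands upright with its top centre at (278,197), in the gap between the jaw pad (row 210) and the bar (row 150). The wall's end is at (218,82) to (218,107).

Run:
```python
from h import *
from scipy.optimize import least_squares
d=load('w3')
P=np.array([[110,204,12],[-66,204,12],[84,60,42],[104,60,42],[104,-70,42]])/1e3
px=np.array([[92,81],[108,233],[218,107],[219,82],[347,85]])
W=lambda q:np.c_[(P[:,:2]@np.array([[np.cos(q[2]),np.sin(q[2])],[-np.sin(q[2]),np.cos(q[2])]]))+q[:2],P[:,2]]
r=least_squares(lambda q:(proj(d,W(q))-px).ravel(),[.514,-.105,.027]);print(r.x,r.fun.round(1))
n=r.x; c,s=np.cos(n[2]),np.sin(n[2]);
for k,u,v,z in [('mould',278,197,.1),('bar',220,151,.042),('bar',330,151,.042)]:
    p=ray(d,u,v,z)[:2]-n[:2]; print(k,c*p[0]+s*p[1],-s*p[0]+c*p[1])
print('mouth',n[0]+c*.084-s*.06,n[1]+s*.084+c*.06)
d=load('top0')
for u,v in [(210.6,201.9),(211,207.5),(180.6,202.7),(180.6,214.1)]: print(ray(d,u,v,.03))
```

```text
[ 0.51243636 -0.1067523   0.01803037] [-4.2 -1.7  2.7 -0.3  0.7 -1.2 -1.2  2.7  2.3  0.8]
mould 0.0054581453186863145 -0.00024364323343534043
bar 0.038743999093914024 0.06059151145469548
bar 0.03967151474150376 -0.05441790025646449
mouth 0.5953409434499424 -0.04524758066189012
[0.56022294 0.24476698 0.03      ]
[0.53833186 0.24205077 0.03      ]
[0.55515976 0.35940442 0.03      ]
[0.51073988 0.3562927  0.03      ]
```

Emit:
drive_tool(steps=[[0, 3, 20, 0, -0.11], [0, 3, 30, 0, -0.12], [0, 3, 30, 0, -0.12], [0, 3, 30, 0, -0.12], [0, 3, 30, 0, -0.12], [0, 3, 30, 0, -0.12], [0, 3, 30, 0, -0.12], [0, 3, 30, 0, -0.12], [0, 3, 30, 0, -0.12], [0, 0, 30, 0, -0.12], [0, 0, 15, 0, -0.12], [0, 0, 0, 0, -0.12], [0, 0, 0, 0, -0.1], [0, 0, 0, 0, 0], [0, 0, 0, 0, 0], [0, 0, 0, 0, 0]])

```text
clock: 7.83
position: [0.5376, 0.1378, 0.2103]
ee_rot: [2.583, -1.759, -0.04]
force: [-0.3, 1.1, -0.1]
width: 1.001
gripper_force: 0.0
```

Run:
```python
from h import *
d=snap('wrist','w4'); o=observe(); print(o['position'],o['joints'].round(2),R.from_rotvec(o['ee_rot']).as_matrix().round(3),d['xyz'])
```

```text
[0.53774986 0.13753909 0.21066281] [-0.93  0.44  0.84  1.79 -0.36  1.11 -2.73] [[ 0.365 -0.93  -0.03 ]
 [-0.931 -0.366  0.002]
 [-0.013  0.027 -1.   ]] [0.57028394 0.06222276 0.36730129]
```

View pics/w4.png

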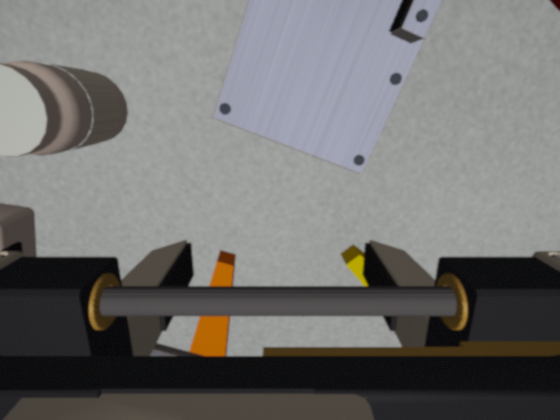

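The turn this way ran the last joint to its limit. The view shows the wedge at (220,300), the bed's corner at (215,117) and the jar at (60,110). A half turn gives the same grasp, so I'll turn back the other way.

Emit:
drive_tool(steps=[[0, 0, 0, 1, 0.12], [0, 0, 0, 1, 0.12], [0, 0, 0, 1, 0.12], [0, 0, 0, 1, 0.12], [0, 0, 0, 1, 0.12], [0, 0, 0, 1, 0.12], [0, 0, 0, 1, 0.12], [0, 0, 0, 1, 0.12], [0, 0, 0, 1, 0.12], [0, 0, 0, 1, 0.12], [0, 0, 0, 1, 0.12], [0, 0, 0, 1, 0.12], [0, 0, 0, 1, 0.12], [0, 0, 0, 1, 0.12], [0, 0, 0, 1, 0.12], [0, 0, 0, 1, 0.12], [0, 0, 0, 0, 0.12], [0, 0, 0, 0, 0.12], [0, 0, 0, 0, 0.12], [0, 0, 0, 0, 0.12]])

```text
clock: 9.55
position: [0.5385, 0.1368, 0.2283]
ee_rot: [2.564, 1.768, 0.009]
force: [-0.3, 0.6, 0.3]
width: 1.003
gripper_force: 0.0
```

Run:
```python
from h import *
o=observe(); print(o['position'],o['joints'].round(2),R.from_rotvec(o['ee_rot']).as_matrix().round(3))
```

```text
[0.538482   0.13681746 0.22828533] [-0.58  0.31  0.28  1.77 -0.07  1.05 -0.64] [[ 0.356  0.934  0.02 ]
 [ 0.935 -0.355 -0.019]
 [-0.011  0.026 -1.   ]]
```

Emit:
drive_tool(steps=[[0, 0, 5, 0, 0.1], [0, 0, 5, 0, 0.1], [0, 0, 5, 0, 0.1], [0, 0, 5, 0, 0.1], [0, 0, 0, 0, 0.1], [0, 0, 0, 0, 0], [0, 0, 0, 0, 0], [0, 0, 0, 0, 0]])

```text
clock: 10.22
position: [0.5386, 0.1565, 0.228]
ee_rot: [2.061, 2.337, 0.018]
force: [-0.2, 0.0, 0.2]
width: 1.003
gripper_force: 0.0
```

Run:
```python
from h import *
d=snap('wrist','w5')
o=observe(); print(o['position'],o['joints'].round(2),R.from_rotvec(o['ee_rot']).as_matrix().round(3),d['xyz'])
```

```text
[0.53858549 0.15660634 0.22795776] [-0.53  0.31  0.18  1.76 -0.04  1.05 -0.21] [[-0.125  0.992  0.027]
 [ 0.992  0.126 -0.009]
 [-0.012  0.026 -1.   ]] [0.52323464 0.23497378 0.38505317]
```

View pics/w5.png

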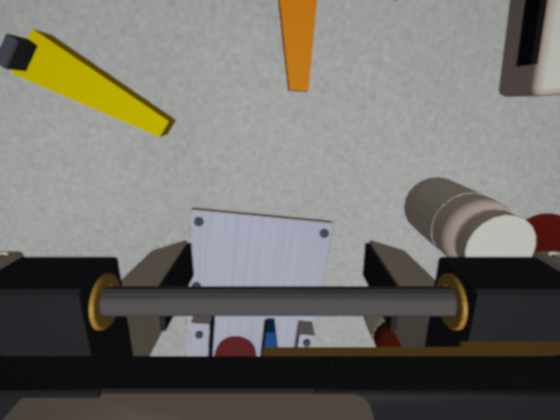

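Wrist view: the orange wedge's tip corners are at (289,91) and (308,91), with its sides at row 0 at columns 280 and 317. The bed's apron is at (190–330,210) and the jar at (480,230).

Run:
```python
from h import *
d=load('w5'); im=d['image'].astype(int)
m=(im[:,:,0]>190)&(im[:,:,1]>60)&(im[:,:,1]<140)&(im[:,:,2]<70)
for r in (5,30,60,85): 
    c=np.where(m[r,240:360])[0]+240; print(r,c.min(),c.max())
a,b,e,g=[ray(d,*p,.03) for p in((289,91),(308,91),(280,0),(317,0))]
print(a,b,e,g)
yw=np.arctan2(-(g-b)[0],(g-b)[1]); ys=np.arctan2(-(e-a)[0],(e-a)[1])-np.arctan(.2); print(yw,ys)
for y in(yw,.042):
    M=R.from_rotvec([0,0,y]).as_matrix(); print('mid',b-M@[.0175,-.075,0],a-M@[-.0025,-.075,0],'grip',b-M@[.0175,-.075,0]+M@[.002,-.022,0])
```

```text
Traceback (most recent call last):
ValueError: zero-size array to reduction operation minimum which has no identity
```

Run:
```python
from h import *
d=load('w5'); h=cv2.cvtColor(d['image'],cv2.COLOR_RGB2HSV)
m=(h[:,:,0]<18)&(h[:,:,1]>170)&(h[:,:,2]>120)
for r in (5,30,60,85): 
    c=np.where(m[r,240:360])[0]+240; print(r,c[[0,-1]] if len(c) else None)
a,b,e,g=[ray(d,*p,.03) for p in((289,91),(308,91),(280,0),(317,0))]
print(a,b,e,g)
yw=np.arctan2(-(g-b)[0],(g-b)[1]); ys=np.arctan2(-(e-a)[0],(e-a)[1])-np.arctan(.2); print(yw,ys)
for y in(yw,.042):
    M=R.from_rotvec([0,0,y]).as_matrix(); print('mid',b-M@[.0175,-.075,0],a-M@[-.0025,-.075,0],'grip',b-M@[.0175,-.075,0]+M@[.002,-.022,0])
```

```text
5 [280 315]
30 [283 312]
60 [286 309]
85 [289 307]
[0.54307974 0.24648365 0.03      ] [0.56265164 0.24898016 0.03      ] [0.52328539 0.32700524 0.03      ] [0.55852322 0.3317211  0.03      ]
0.04985439434117057 0.04365139099791335
mid [0.54143585 0.32301489 0.03      ] [0.54183911 0.32151505 0.03      ] grip [0.54452971 0.30114189 0.03      ]
mid [0.542018   0.32317924 0.03      ] [0.54242847 0.32152248 0.03      ] grip [0.54493996 0.30128261 0.03      ]
```

Emit:
drive_tool(steps=[[0, 2, 25, 0, 0.02], [0, 2, 35, 0, 0], [0, 2, 35, 0, 0], [0, 0, 35, -10, 0], [0, 0, 11, -30, 0], [0, 0, 0, -40, 0], [0, 0, 0, -40, 0], [0, 0, 0, -40, 0], [0, 0, 0, -30, 0], [0, 0, 0, -20, 0], [0, 0, 0, -8, 0], [0, 0, 0, 0, 0], [0, 0, 0, 0, 0]])

```text
clock: 11.35
position: [0.5449, 0.2983, 0.0103]
ee_rot: [2.034, 2.36, 0.018]
force: [0.5, -0.5, 0.1]
width: 1.002
gripper_force: 0.0
```

Position is as planned. I'll close and then draw it out level.

Emit:
drive_tool(steps=[[0, 0, 0, -4, 0], [1, 0, 0, 0, 0], [1, 0, 0, 0, 0], [1, 0, 0, 0, 0], [1, 0, 0, 0, 0], [1, 0, 0, 0, 0], [1, 0, 0, 0, 0], [1, 0, 0, 0, 0], [1, 0, 0, 0, 0], [1, 0, 0, 0, 0]], grip_force=40)

```text
clock: 12.18
position: [0.5444, 0.2981, 0.0057]
ee_rot: [2.033, 2.361, 0.017]
force: [0.4, -0.3, -0.1]
width: 0.393
gripper_force: 0.5
```

Emit:
drive_tool(steps=[[1, 0, 0, 0, 0], [1, 0, 0, 0, 0], [1, 0, 0, 0, 0], [1, 0, 0, 0, 0]])

```text
clock: 12.52
position: [0.5447, 0.2981, 0.0058]
ee_rot: [2.033, 2.361, 0.018]
force: [1.2, 0.1, 0.2]
width: 0.333
gripper_force: 39.8
```

Emit:
drive_tool(steps=[[1, 0, -6, 0, 0], [1, 1, -15, 0, 0], [1, 1, -20, 0, 0], [1, 1, -20, 0, 0], [1, 1, -20, 0, 0], [1, 0, -5, 10, 0], [1, 0, 0, 30, 0], [1, 0, 0, 20, 0], [1, 3, -20, 0, -0.01], [1, 4, -30, 0, -0.01], [1, 4, -30, 0, -0.01], [1, 4, -30, 0, 0], [1, 4, -30, 0, 0], [1, 4, -30, 0, 0], [1, 2, -20, 0, 0], [1, 0, -8, 0, 0], [1, 0, 0, 0, 0], [1, 0, 0, 0, 0], [1, 0, 0, 0, 0]])

```text
clock: 14.1
position: [0.5732, 0.0164, 0.0657]
ee_rot: [2.066, 2.333, 0.018]
force: [0.3, 0.5, -3.8]
width: 0.333
gripper_force: 39.7
```

Run:
```python
from h import *
d=snap('wrist','w6'); e=snap('scene','s6')
o=observe(); print(o['position'],o['width'],R.from_rotvec(o['ee_rot']).as_matrix().round(3))
c=e['image'][100:260,150:360,::-1]
x=np.zeros((600,800,3),np.uint8); x[:300,:400]=cv2.resize(d['image'][:,:,::-1],(400,300)); 
x=np.vstack([cv2.resize(d['image'][150:400,:,::-1],(700,312)),cv2.resize(c,(700,533))[:288]]); cv2.imwrite('pics/c6.png',x)
```

```text
[0.57327062 0.0163094  0.06565675] 0.3325292024437084 [[-0.121  0.992  0.026]
 [ 0.993  0.122 -0.008]
 [-0.012  0.025 -1.   ]]
```

View pics/c6.png

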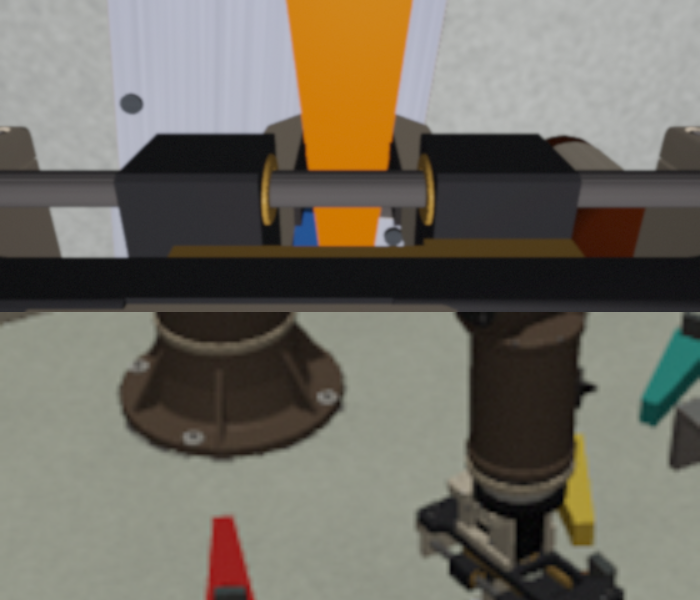

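The composite shows the held wedge over the apron, its tip pointing between the blue bar and the wall. A brown bottle is close on the right, so I'll check its clearance before lowering.

Run:
```python
from h import *
d=load('top0')
cr=cv2.cvtColor(d['image'][150:180,265:325],cv2.COLOR_RGB2HSV)
m=(cr[:,:,2]<75).astype(np.uint8); n,l,s,c=cv2.connectedComponentsWithStats(m)
for i in range(1,n):
    if s[i,4]>8:
        u,v=c[i]+[265,150]; print(s[i],ray(d,u,v,.05),ray(d,u,v,.1))
d=load('scene0'); print('scene cap',ray(d,318,235,.1)); d=load('top0');print('top cap',ray(d,282,161,.1))
d=load('w3'); cr=d['image']; h=cv2.cvtColor(cr,cv2.COLOR_RGB2HSV); m=((h[:20,150:260,2]<90)).astype(np.uint8);n,l,s,c=cv2.connectedComponentsWithStats(m); print(s,c)
```

```text
[ 11   7  13  14 139] [ 0.71268227 -0.02524877  0.05      ] [ 0.6962735  -0.02554019  0.1       ]
[39 12  7  8 29] [ 0.70509817 -0.12101446  0.05      ] [ 0.68894168 -0.1181203   0.1       ]
scene cap [ 0.73103827 -0.03801036  0.1       ]
top cap [ 0.70572538 -0.02637671  0.1       ]
[[   0    0  110   20 1851]
 [  34    0   42   13  349]] [[54.21663965 10.31712588]
 [56.00286533  5.16618911]]
```

Emit:
drive_tool(steps=[[1, 0, 0, -15, 0], [1, 0, 0, -15, 0], [1, 0, -2, -10, 0], [1, 0, 0, -4, 0], [1, 0, 0, -2, 0], [1, 0, 0, -1, 0], [1, 0, 0, -1, 0], [1, 0, 0, 0, 0]])

```text
clock: 14.87
position: [0.5738, 0.0123, 0.0181]
ee_rot: [2.068, 2.33, 0.018]
force: [0.8, 1.2, -2.6]
width: 0.33
gripper_force: 39.7
```

Emit:
drive_tool(steps=[[1, 0, 0, -1, 0], [1, 0, 0, 0, 0], [0, 0, 0, 0, 0], [0, 0, 0, 0, 0], [0, 0, 0, 0, 0], [0, 0, 0, 0, 0], [0, 0, 0, 0, 0], [0, 0, 0, 0, 0], [0, 0, 0, 0, 0], [0, 0, 0, 15, 0], [0, 0, 0, 35, 0], [0, 0, 0, 40, 0], [0, 0, 0, 40, 0], [0, 0, 0, 40, 0], [0, 0, 0, 0, 0]])

```text
clock: 16.12
position: [0.5776, 0.0122, 0.1947]
ee_rot: [2.063, 2.324, 0.031]
force: [2.2, 0.2, 0.0]
width: 0.999
gripper_force: 0.0
```

Emit:
drive_tool(steps=[[0, 0, 0, 0, -0.12], [0, 0, 0, 0, -0.12], [0, 0, 0, 0, -0.12], [0, 0, 0, 0, -0.12], [0, 0, 0, 0, -0.12], [0, 0, 0, 0, -0.12], [0, 0, 0, 0, -0.12], [0, 0, 0, 0, -0.12], [0, 0, 0, 0, -0.12], [0, 0, 0, 0, -0.12], [0, 0, 0, 0, -0.12], [0, 0, 0, 0, -0.12], [0, 0, 0, 0, -0.12], [0, 0, 0, 0, -0.11], [0, 0, 0, 0, 0], [0, 0, 0, 0, 0], [0, 0, 0, 0, 0]])

```text
clock: 17.53
position: [0.5734, 0.0122, 0.1866]
ee_rot: [3.116, 0.037, -0.019]
force: [0.7, -0.3, 0.7]
width: 0.998
gripper_force: 0.0
```

Run:
```python
from h import *
d=snap('wrist','w7')
o=observe(); print(o['position'],o['joints'].round(2),R.from_rotvec(o['ee_rot']).as_matrix().round(3),d['xyz'])
```

```text
[0.5733589  0.0120977  0.18663308] [-0.51  0.42  0.53  1.77 -0.21  1.02 -1.45] [[ 1.     0.023 -0.012]
 [ 0.023 -0.999 -0.026]
 [-0.013  0.025 -1.   ]] [0.6534342  0.01653021 0.34354691]
```

View pics/w7.png

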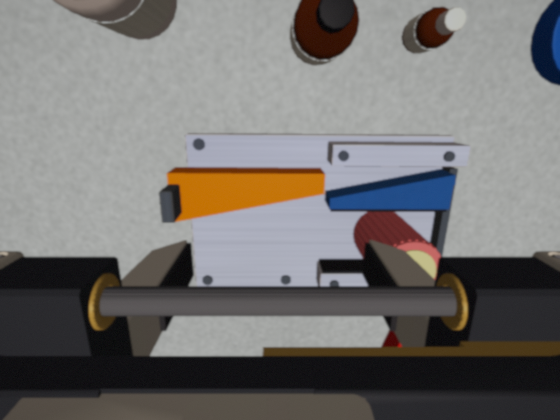

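Wrist view: the wedge lies flat, its tip corners at (324,170) and (325,193), with the dark tab at (170,203). The wall's end face is at (331,145–165), the bar's end at (327,187–208) and the mould at (420,260). I'll measure the tip against the channel.

Run:
```python
from h import *
from scipy.optimize import least_squares
d=load('w7'); im=d['image'].astype(int)
for u in (318,336,440): print(u,[(v,*im[v,u]) for v in range(140,216,3)])
for v in (200,208): print(v,[(u,*im[v,u]) for u in range(155,186,2)])
P=np.array([[110,204,12],[104,60,42],[104,-70,42],[84,60,42],[-66,204,12]])/1e3
px=np.array([[189,134],[332,145],[467,146],[332,167],[194,290]])
W=lambda q:np.c_[(P[:,:2]@np.array([[np.cos(q[2]),np.sin(q[2])],[-np.sin(q[2]),np.cos(q[2])]]))+q[:2],P[:,2]]
r=least_squares(lambda q:(proj(d,W(q))-px).ravel(),[.514,-.105,.027]);print(r.x,r.fun.round(1))
for k,p in dict(tipS=(324,170),tipB=(325,194),thickS=(170,170),thickB=(180,220),barback=(328,192),barback0=(328,187),wall=(332,167)).items(): print(k,ray(d,*p,.042).round(4))
print('tab top',ray(d,168,203,.070))
```

```text
318 [(140, np.int64(170), np.int64(173), np.int64(188)), (143, np.int64(172), np.int64(175), np.int64(191)), (146, np.int64(173), np.int64(175), np.int64(191)), (149, np.int64(176), np.int64(178), np.int64(194)), (152, np.int64(173), np.int64(176), np.int64(191)), (155, np.int64(171), np.int64(174), np.int64(189)), (158, np.int64(173), np.int64(176), np.int64(191)), (161, np.int64(169), np.int64(172), np.int64(187)), (164, np.int64(172), np.int64(175), np.int64(189)), (167, np.int64(151), np.int64(142), np.int64(151)), (170, np.int64(105), np.int64(47), np.int64(8)), (173, np.int64(147), np.int64(79), np.int64(8)), (176, np.int64(196), np.int64(118), np.int64(14)), (179, np.int64(195), np.int64(117), np.int64(11)), (182, np.int64(196), np.int64(117), np.int64(12)), (185, np.int64(195), np.int64(116), np.int64(9)), (188, np.int64(196), np.int64(117), np.int64(12)), (191, np.int64(195), np.int64(116), np.int64(9)), (194, np.int64(192), np.int64(130), np.int64(88)), (197, np.int64(171), np.int64(173), np.int64(186)), (200, np.int64(170), np.int64(173), np.int64(187)), (203, np.int64(169
[... 4153 characters left out ...]
(173, np.int64(50), np.int64(50), np.int64(51)), (175, np.int64(28), np.int64(27), np.int64(28)), (177, np.int64(27), np.int64(27), np.int64(26)), (179, np.int64(37), np.int64(29), np.int64(26)), (181, np.int64(135), np.int64(74), np.int64(20)), (183, np.int64(191), np.int64(111), np.int64(6)), (185, np.int64(194), np.int64(112), np.int64(0))]
[ 0.51106851 -0.10428752  0.01209482] [-5.1  0.3  0.8  0.8  3.6  1.  -0.6  0.   1.4 -1.6]
tipS [ 0.5914 -0.0364  0.042 ]
tipB [ 0.5677 -0.039   0.042 ]
thickS [0.5886 0.1084 0.042 ]
thickB [0.5387 0.1024 0.042 ]
barback [ 0.5698 -0.0418  0.042 ]
barback0 [ 0.5748 -0.0414  0.042 ]
wall [ 0.5944 -0.0438  0.042 ]
tab top [0.56508597 0.1038405  0.07      ]
```

The tip is well placed: about 3 mm clear of the bar, about 7 mm from the wall and 8 mm outside the mouth. Now I'll take the tab.

Emit:
drive_tool(steps=[[0, -3, 25, 0, 0], [0, -4, 35, 0, 0], [0, -4, 34, -15, 0], [0, 0, 0, -35, 0], [0, 0, 0, -40, 0], [0, 0, 0, -30, 0], [0, 0, 0, -18, 0], [0, 0, 0, 0, 0], [0, 0, 0, 0, 0], [1, 0, 0, 0, 0], [1, 0, 0, 0, 0], [1, 0, 0, 0, 0], [1, 0, 0, 0, 0], [1, 0, 0, 0, 0], [1, 0, 0, 0, 0], [1, 0, 0, 0, 0], [1, 0, 0, 0, 0], [1, 0, 0, 0, 0], [1, 0, 0, 0, 0], [1, 0, 0, 0, 0]], grip_force=40)

```text
clock: 19.25
position: [0.5624, 0.1061, 0.0486]
ee_rot: [3.116, 0.031, -0.019]
force: [-0.2, -0.3, -0.2]
width: 0.248
gripper_force: 0.0
```

Emit:
drive_tool(steps=[[1, 0, 0, 0, 0], [1, 0, 0, 0, 0], [1, 0, 0, 0, 0], [1, 0, 0, 0, 0], [1, 0, 0, 0, 0]])

```text
clock: 19.67
position: [0.5623, 0.1061, 0.0485]
ee_rot: [3.116, 0.031, -0.02]
force: [-0.3, 0.4, -2.9]
width: 0.125
gripper_force: 39.9
```

Emit:
drive_tool(steps=[[1, 0, -5, 0, 0], [1, 0, -8, 0, 0], [1, 1, -10, 0, 0], [1, 1, -10, 0, 0], [1, 1, -10, 0, 0], [1, 1, -8, 0, 0], [1, 1, -4, 0, 0], [1, 0, 0, 0, 0]])

```text
clock: 20.33
position: [0.5677, 0.049, 0.0487]
ee_rot: [3.115, 0.027, -0.019]
force: [1.2, -1.9, -2.3]
width: 0.127
gripper_force: 39.9
```

Run:
```python
from h import *
d=snap('wrist','w8'); o=observe(); print(o['position'],o['force'].round(1))
im=d['image'].astype(int); h=cv2.cvtColor(d['image'],cv2.COLOR_RGB2HSV)
lab=lambda p: 'O' if (p[0]<18 and p[1]>150) else 'B' if (100<p[0]<125 and p[1]>150) else '#' if p[2]<80 else '.'
for v in range(20,270,5): print(v,''.join(lab(h[v,u]) for u in range(120,560,5)))
```

```text
[0.56755514 0.04994011 0.04870173] [ 0.1 -1.  -0.8]
20 ......................................................##................................
25 ........................................................##..............................
30 ........................................................................................
35 ........................................................................................
40 ........................................................................................
45 ........................................................................................
50 ........................................................................................
55 ........................................................................................
60 ........................................................................................
65 ........................................................................................
70 ........................................................................................
75 .................................
[... 2885 characters left out ...]
.......OO....O.......O..OOOOO...OOOOOOO.OOOOO.BBB
235 ..............................####.......OOO...OO......O....O.O.O...OOOOOOOOOOOOOOOO#BBB
240 ..............................####O.OO.OO.O..O.O..O.....OOO.OOO.O...OO.OOO.OO.OOOOOOBBBB
245 .............................######...OO....O..OO.......OOOOOOO..O.OOOOO.OO.O.OOOO..BBBB
250 .............................######......OO..OOO.O....OOO.OOOO....OOOOOOOOOO...BBBBBBB..
255 .............................#....##.....OOOOOOOOOOOOOOOO.O.O....OOOOOO...BBBBBBBBB##...
260 .......####################.##....##.####################OO..OOOO...BBBBBBBBBBBBBB.####.
265 .......####################.##....##.####################OO...#BBBBBBBBBBBBBBBBBBB.#####
```

Emit:
drive_tool(steps=[[1, 0, -4, 0, 0], [1, 0, -6, 0, 0], [1, 0, -6, 0, 0], [1, 1, -6, 0, 0], [1, 0, -4, 0, 0], [1, 0, -2, 0, 0], [1, 0, 0, 0, 0]])

```text
clock: 20.97
position: [0.5685, 0.0219, 0.0487]
ee_rot: [3.115, 0.029, -0.019]
force: [1.4, -1.6, -2.2]
width: 0.126
gripper_force: 39.9
```

Emit:
drive_tool(steps=[[1, 0, -4, 0, 0], [1, 1, -5, 0, 0], [1, 0, -5, 0, 0], [1, 0, -3, 0, 0], [1, 0, -2, 0, 0], [1, 0, 0, 0, 0], [1, 0, 0, 0, 0]])

```text
clock: 21.55
position: [0.5696, 0.0032, 0.0488]
ee_rot: [3.115, 0.03, -0.018]
force: [3.3, -0.0, -1.9]
width: 0.128
gripper_force: 39.9
```

Emit:
drive_tool(steps=[[1, 0, -3, 0, 0], [1, 0, -3, 0, 0], [1, 0, -2, 0, 0], [1, 0, -2, 0, 0], [1, 0, 0, 0, 0]])

```text
clock: 21.97
position: [0.5702, -0.0054, 0.0489]
ee_rot: [3.117, 0.031, -0.017]
force: [4.8, 3.5, -1.9]
width: 0.131
gripper_force: 39.9
```

Emit:
drive_tool(steps=[[1, 0, -2, 0, 0], [1, 0, -2, 0, 0], [1, 0, 0, 0, 0]])

```text
clock: 22.22
position: [0.5709, -0.0078, 0.049]
ee_rot: [3.118, 0.033, -0.015]
force: [6.5, 8.3, -4.1]
width: 0.129
gripper_force: 39.9
```

Emit:
drive_tool(steps=[[1, 0, -3, 0, 0], [1, 0, -3, 0, 0], [1, 0, 0, 0, 0]])

```text
clock: 22.47
position: [0.5714, -0.0099, 0.0492]
ee_rot: [3.123, 0.037, -0.014]
force: [6.4, 18.7, 0.7]
width: 0.131
gripper_force: 39.9
```

Emit:
drive_tool(steps=[[1, 0, -2, 0, 0], [1, 0, -2, 0, 0], [1, 0, 0, 0, 0], [1, 0, 0, 0, 0]])

```text
clock: 22.8
position: [0.5714, -0.0101, 0.0492]
ee_rot: [3.126, 0.042, -0.015]
force: [6.2, 30.0, 2.3]
width: 0.126
gripper_force: 40.0
```

Emit:
drive_tool(steps=[[1, 0, 3, 0, 0], [1, 0, 3, 0, 0], [0.65, 0, 0, 0, 0], [0.65, 0, 0, 0, 0], [0.65, 0, 0, 0, 0], [0.65, 0, 0, 0, 0], [0.65, 0, 0, 0, 0]])

```text
clock: 23.38
position: [0.5688, -0.0148, 0.0485]
ee_rot: [3.115, 0.029, -0.021]
force: [-0.4, -0.7, -0.4]
width: 0.343
gripper_force: 0.0
```

Emit:
drive_tool(steps=[[0.65, 0, 4, 0, 0], [0.65, 0, 0, 10, 0], [0.65, 0, 0, 25, 0], [0.65, 0, 0, 40, 0], [0.65, 0, 0, 40, 0], [0.65, 0, 0, 40, 0], [0.65, 0, 0, 0, 0], [0.65, 0, 0, 0, 0]])

```text
clock: 24.05
position: [0.571, -0.01, 0.207]
ee_rot: [3.117, 0.031, -0.01]
force: [0.1, 0.7, 0.4]
width: 0.35
gripper_force: 0.0
```

Run:
```python
from h import *
d=snap('wrist','w9'); o=observe(); print(o['position'],o['force'].round(1),d['xyz'])
h=cv2.cvtColor(d['image'],cv2.COLOR_RGB2HSV)
lab=lambda p: 'O' if (8<p[0]<20 and p[1]>170) else 'B' if (95<p[0]<125 and p[1]>150) else 'r' if (p[0]<8 or p[0]>170) and p[1]>100 else 'w' if 20<=p[0]<35 and p[1]>60 else '#' if p[2]<80 else '.'
for v in range(120,260,5): print(v,''.join(lab(h[v,u]) for u in range(130,480,4)))
# predicted pixels for nest ~ (.512,-.106,.018), wedge mid mouth y -.034, bar .014
n=np.array([.512,-.1055]);y=.018;M=R.from_rotvec([0,0,y]).as_matrix()
for k,q in dict(mouldtop=(0,0,100),wedgethickS=(84,101,42),wallend=(84,60,42),barpadL=(28,58,42),barpadR=(28,-58,42),tab=(59,95,70)).items():
    print(k,proj(d,M@np.array(q)/1e3+[*n,0]).round(0))
```

```text
[ 0.5696844  -0.009775    0.20493857] [ 0.1  0.3 -0.1] [ 0.65014777 -0.00608501  0.36433274]
120 ........................................................................................
125 ........................................................................................
130 ........................................................................................
135 ........................................................................................
140 ........................................................................................
145 ........................................................................................
150 ........................................................................................
155 ........................................................................................
160 ...................................OOOOOOOOO............................................
165 ...................................OOOOOOOOOOOOOOOOOOOOOOOOOOOOOOOOOOOOO#...............
170 ...................................OOOOOOOOOOOOOOOOOOOOOOOOOOOOOOOOOOOOO#
[... 1029 characters left out ...]
.........
230 ...................................................rrrrrrrrrrrrrr....##.................
235 ...................................................rrrrrrrrrrrrrrrr..##.................
240 ....................................................rrrrrrrrrrrrrrrr.#..................
245 ............................##...............#......rrrrrrr.wwwwwwrrr#..................
250 ............................##...............##.......rrrrwwwwwwwww.rr..................
255 ............................##.............####........rrwwwwwwwwwwwrr..................
mouldtop [[376. 263.]]
wedgethickS [[266. 161.]]
wallend [[307. 160.]]
barpadL [[307. 213.]]
barpadR [[416. 213.]]
tab [[272. 192.]]
```

The bar's pad edge is at row ~213, where a bar joint value of 14 mm predicts it. The wedge is in along the wall, the mould stands clamped, and the arm is clear, so I'll hand in.

```bash
python3 -c "
from cell import arm; print(arm.sign_off())"
```

```text
the job is handed in; nothing more can be done
None
```

The mould is clamped against the fixed jaw by the orange wedge, which is jammed about 34 mm inside the mouth with a 30 N push and let go; I handed the job in at about 24 s and the sign-off gave no verdict.

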